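# Sweep the brass offcuts into the scrap tray

### The arm

A 7-joint arm with a two-finger parallel gripper is mounted at the origin on the work surface. World frame = base frame: x ahead of the robot, y to its left, z up, the work surface at z = 0. Lengths are in m, angles in rad, forces in N, time in s.
With the tool pointing down it reaches from about 0.375 to 0.925 m from the base axis. Payload 3.1 kg.
Tool frame: the origin (TCP) lies between the finger pads; the fingertips stand 19 mm ahead of it and the grasp point (between the pads) is the TCP; z points along the fingers, y is the line along which they close (so a half turn about z gives the same grasp; the last joint's range is limited). The gripper opens to 85 mm and grips with 20 to 120 N. Pads are 22 mm wide; open, the fingers measure 114 mm over their backs; the gripper's body (76 mm by 85 mm) begins 54 mm behind the grasp point. The pads swing forward as they close: fully open they stand 13 mm farther back than shut.
Start: joints at [1.127, 0.383, 0.044, 1.598, -0.018, 1.161, -0.05], TCP at [0.22, -0.612, 0.217] pointing down, gripper open.
Joint ranges: [-2.61, 2.61], [-0.41, 2.15], [-1.48, 1.57], [0, 2.5], [-1.57, 4.71], [0.05, 1.97], [-2.85, 2.85]. Speed limits (rad/s): [2.79, 2.79, 3.14, 3.14, 3.14, 3.14, 3.14].

### API

Orientations are given as a unit quaternion [x, y, z, w].
In Python, from bench import move_ptp, movel, move_j, move_gripper, pause, inverse_kinematics, read_camera, camera_params, MotionError, sign_off, look_for, tip_of, read_time_s, read_qpos, read_joint_vel, read_effort, read_eef_pos, read_tcp_rot, read_ft_force, read_ft_torque, read_finger_gap, read_grasp_force gives the robot as it stands. Calls block until the motion is done:
- move_ptp(position, orientation): joint-space move of the TCP to a pose.
- movel(position, orientation=None, speed=0.15): straight line of the TCP; orientation=None keeps the orientation; speed is the mean speed in m/s.
- move_j(angles): joint-space move.
- move_gripper(opening, effort=None): finger opening in m; effort is the grip in N (None keeps the last); returns when the fingers have stopped.
- pause(seconds).
- inverse_kinematics(position, orientation): joint angles nearest the present ones, or None.
- read_camera(name): name is "scene" or "top" or "wrist"; returns the picture (420x560x3 uint8, red, green, blue); there is no depth.
- camera_params(name): a dict with "K" (3x3 intrinsics, pixels), "camera_from_world" (4x4, takes a point from world to camera coordinates). Camera axes: x right, y down, z forward; pixel columns grow to the right and rows downward; lengths in m; the calibration is good to about 2 mm. A picture is of the moment at which its call begins: read the wrist's pose just before it. camera_params takes no time and is no camera call; for the wrist camera it gives the pose at the moment of the call.
A pose or a line that the arm cannot do raises MotionError and nothing moves.
- sign_off(): hands the job in; it is judged then, once.
Trained networks look in the newest picture that a camera, given by its name, has taken for a name from the list of things; names that differ only in an ending like _2 or _b are one class to them, and where a whole thing is asked for, a point or a joint stands for the part that bears it (a point fixed in the world has none). Each returns a list of dicts, best first, with "confidence" (0 to 1); they miss things now and then, are a little off and sometimes report something else, mostly with a low value. They report only what shows in the picture. A call takes as long as a camera call.
- look_for(camera, name): "at" ([column, row] in pixels, amid what is visible of it).
- tip_of(camera, name): "at" ([column, row] in pixels: a listed point, or the origin of a listed thing).
Readings, each from a call of its own:
- read_time_s(): time.
- read_qpos(): joint angles.
- read_joint_vel(): joint speeds.
- read_effort(): joint torques, N m.
- read_eef_pos(): TCP position.
- read_tcp_rot(): TCP orientation.
- read_ft_force(): force on the tool from outside, world axes, zero at the start.
- read_ft_torque(): the same for the moment, N m.
- read_finger_gap(): finger opening in m.
- read_grasp_force(): force on a finger pad.
Only numpy, scipy, OpenCV 4.12 (cv2) and the standard library are available. Lean on these libraries where they do the work, as an engineer would, in place of code of your own. Each camera call takes 0.05 s, during which the arm holds its last target. There are 200 camera calls.

### The job

Clear the deburring board: with the closed fingertips, sweep the three brass offcut discs across the board and over its edge into the red scrap tray, never picking them up or squeezing them. The finished steel sleeve and the V-block on the board, and the tube and calliper beside it, stay where they are.

Things in the scene. Friction and masses are not known exactly. Their poses are not given: they have to be found in the camera images.
- board: Fixed deburring board, black rubber top on aluminium, 310 mm (its x) by 300 mm (its y), turned a little. Origin at the centre of its underside; its flat top is 35 mm above. A tray stands against each y edge (+150 and -150 mm). Offcuts and sleeve stand on it in four lanes, one in each, about 62 mm apart in its x: a straight sweep along the board's y meets nothing else and ends in a tray.
- tray_red: The red scrap tray, empty, open-topped and fixed, 270 mm (its x, parallel to the board's x) by 130 mm (its y), rim 28 mm high (7 mm below the board's top), walls 4 mm. Origin at the centre of its underside. Touches the board's +y edge or its -y edge: which one varies. Its centre is at -22 mm in the board's x.
- tray_blue: The blue tray of good parts, same size and height as the red one, with five steel bushings in it, fixed against the opposite edge of the board. Offcuts do not belong here. Origin at the centre of its underside.
- offcut1_center (a point): Brass offcut, a plain upright-axis disc 30 mm in diameter and 14 mm high, 75 g (varies), lying flat on the board; a small dark dot in its top. This point is its centre, 7 mm above its underside.
- offcut2_center (a point): Brass offcut, a plain upright-axis disc 30 mm in diameter and 14 mm high, 75 g (varies), lying flat on the board; a small dark dot in its top. This point is its centre, 7 mm above its underside.
- offcut3_center (a point): Brass offcut, a plain upright-axis disc 30 mm in diameter and 14 mm high, 75 g (varies), lying flat on the board; a small dark dot in its top. This point is its centre, 7 mm above its underside.
- sleeve_center (a point): Finished steel sleeve standing upright on the board, a cylinder 30 mm in diameter and 50 mm high with a dark middle band, loose. This point is its centre, 25 mm above the board.
- vblock_center (a point): Steel V-block, loose, 36 mm (board's x) by 50 mm (board's y) by 34 mm high, on the board's far strip, about 130 mm from the board's centre in its x. This point is its centre, 17 mm above the board.
- tube_center (a point): Large steel tube standing upright on the bench to the left, 72 mm in diameter and 160 mm high, loose. This point is its centre, half-way up.
- calliper_center (a point): Digital calliper lying on the bench to the right, 200 mm long, 55 mm across the jaws, 12 mm high, loose. This point is the middle of its beam, 6 mm above the bench.

How it is judged:
At the end, for the whole second after the job is handed in: All three brass offcuts lie at rest inside the red tray, their centres within its outline and below its 28 mm rim; sleeve, V-block, tube and calliper are within 15 mm of where they began (x of offcut1_center in the frame of tray_red between -0.135 and 0.135 m and y of offcut1_center in the frame of tray_red between -0.065 and 0.065 m and z of each of offcut1_center, offcut2_center, offcut3_center in the frame of tray_red below 0.028 m and linear speed of each of offcut1, offcut2, offcut3 below 0.02 m/s and x of offcut2_center in the frame of tray_red between -0.135 and 0.135 m and y of offcut2_center in the frame of tray_red between -0.065 and 0.065 m and x of offcut3_center in the frame of tray_red between -0.135 and 0.135 m and y of offcut3_center in the frame of tray_red between -0.065 and 0.065 m and distance of each of sleeve_center, vblock_center, tube_center, calliper_center from where it was at the start of the episode below 0.015 m); the robot touches nothing.
It fails at once if an offcut is lifted: its centre rises more than 18 mm above where it lies on the board (height (world z) of any of offcut1_center, offcut2_center, offcut3_center above 0.06 m).
It fails at once if an offcut is squeezed or jammed by the fingers with more than 20 N (contact force between the fingers and offcut1 above 20 N or contact force between the fingers and offcut2 above 20 N or contact force between the fingers and offcut3 above 20 N).
It fails at once if the finished sleeve or the V-block on the board is moved more than 15 mm (distance of any of sleeve_center, vblock_center from where it was at the start of the episode above 0.015 m).
It fails at once if the tube or the calliper on the bench is moved more than 15 mm (distance of any of tube_center, calliper_center from where it was at the start of the episode above 0.015 m).
It also fails if it takes over 54 s, if anything falls off the work surface, if the arm or the gripper's body presses on something with over 40 N, if the wrist force passes 120 N, or if a joint passes its speed limit or range.

## Working session

There is one attempt and no reset: what is moved stays moved. The work goes in short steps, each a Python script; the robot and the scene stay as the last script left them, time stands still between calls to the robot, and variables do not carry over. Pictures are saved under pics/ and viewed, at most 10 in all, crops included, and the job is handed in when it is done.

```bash
mkdir -p pics; ls
cat > h.py <<'E'
import numpy as np, cv2
from bench import *
def ray(cam,px,z):
    p=camera_params(cam); K=np.array(p["K"]); T=np.array(p["camera_from_world"])
    R,t=T[:3,:3],T[:3,3]; c=-R.T@t
    d=R.T@np.linalg.inv(K)@np.array([px[0],px[1],1.])
    return c+d*(z-c[2])/d[2]
def snap(cam,name):
    im=np.array(read_camera(cam)); cv2.imwrite(f"pics/{name}.png",im[:,:,::-1]); return im
E
python3 - <<'E'
from h import *
for cam in("top","scene"):
    snap(cam,cam+"0")
    for n,z in dict(board=0,tray_red=0,tray_blue=0,offcut1_center=.042,sleeve_center=.06,vblock_center=.052,tube_center=.08,calliper_center=.006).items():
        for r in tip_of(cam,n)[:5]:
            print(cam,n,np.round(r["at"],1),round(r["confidence"],2),np.round(ray(cam,r["at"],z)[:2],4))
print(read_time_s(),read_tcp_rot(),read_finger_gap())
E
```

```text
pics
top board [254.6 199.9] 0.81 [0.5862 0.0231]
top tray_red [180.3 215.5] 0.64 [0.5384 0.2313]
top tray_blue [330.6 196.1] 0.89 [ 0.6007 -0.1908]
top offcut1_center [259.8 239.7] 0.59 [0.4749 0.0045]
top sleeve_center [276.  211.3] 0.52 [ 0.552  -0.0382]
top vblock_center [218.  151.8] 0.84 [0.7124 0.1234]
top tube_center [ 92.8 197.3] 0.57 [0.5796 0.4502]
top calliper_center [448.8 228.1] 0.57 [ 0.5166 -0.5204]
scene board [288.  233.2] 0.77 [0.5988 0.0161]
scene tray_red [367.6 231.3] 0.73 [0.5459 0.2154]
scene tray_red [109.4 172.4] 0.53 [ 0.5175 -0.5251]
scene tray_red [477.  248.5] 0.21 [0.5336 0.4885]
scene tray_blue [210.6 217.9] 0.83 [ 0.5996 -0.1937]
scene offcut1_center [295.2 188.8] 0.4 [0.4852 0.0098]
scene sleeve_center [273.8 198.2] 0.62 [ 0.5408 -0.0351]
scene vblock_center [321.9 272.9] 0.88 [0.7164 0.1208]
scene tube_center [475.8 246.7] 0.56 [0.5828 0.4552]
scene calliper_center [109.1 170.2] 0.62 [ 0.5143 -0.5255]
0.9 [9.85089199e-01 1.72044377e-01 3.81405814e-06 3.84835889e-05] 0.0852850010003161
```

Run:
```python
import cv2
a=cv2.imread("pics/top0.png")[110:310,60:480]
cv2.imwrite("pics/top0c.png",cv2.resize(a,(800,381),interpolation=cv2.INTER_CUBIC))
b=cv2.imread("pics/scene0.png")
cv2.imwrite("pics/scene0c.png",cv2.resize(b,(800,600),interpolation=cv2.INTER_CUBIC))
```

```text
(no output)
```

View pics/top0c.png

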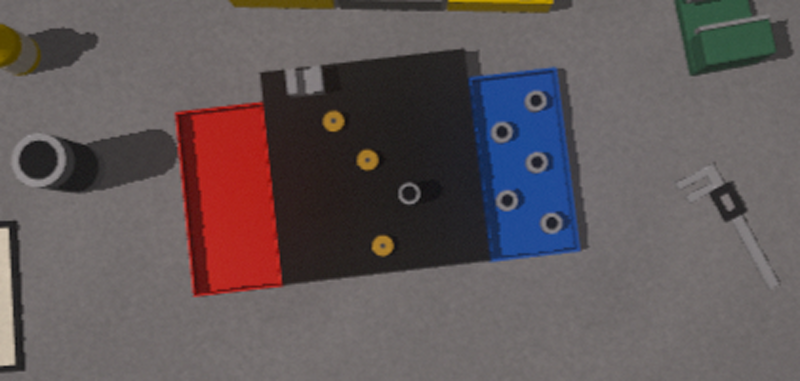

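View pics/scene0c.png

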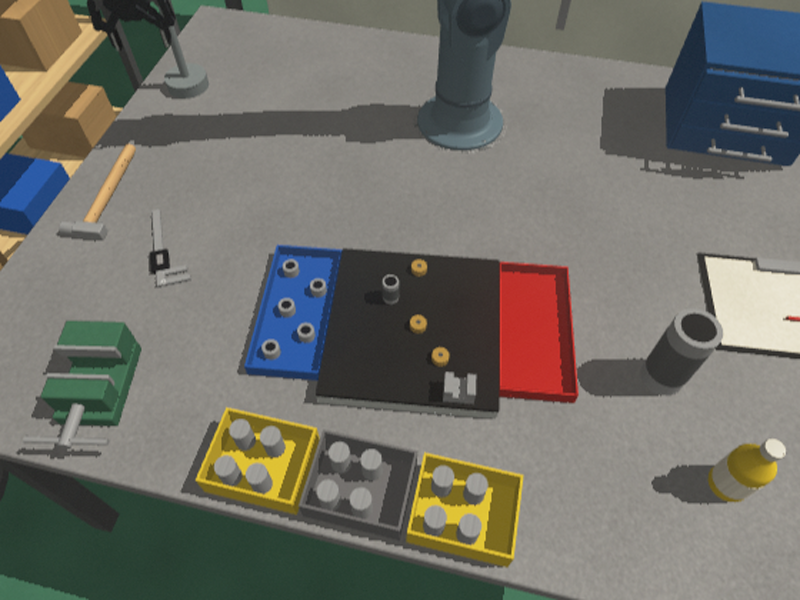

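The top view (2x crop) shows the red tray on the left (world +y). The discs are at (333,121), (367,160) and (382,245), the sleeve at (409,193) and the V-block near the far edge at (305,80). The scene view agrees. I'll segment by colour to get precise positions.

Run:
```python
from h import *
im=cv2.imread("pics/top0.png"); hsv=cv2.cvtColor(im,cv2.COLOR_BGR2HSV)
def rect(m,z):
    m=cv2.morphologyEx(m,cv2.MORPH_CLOSE,np.ones((9,9)))
    c=max(cv2.findContours(m,cv2.RETR_EXTERNAL,cv2.CHAIN_APPROX_NONE)[0],key=cv2.contourArea)
    W=np.array([ray("top",p,z)[:2] for p in c[:,0]]).astype(np.float32)
    return cv2.minAreaRect(W),W
# trays
for n,m in dict(red=cv2.inRange(hsv,(0,150,60),(6,255,255))|cv2.inRange(hsv,(174,150,60),(180,255,255)),blue=cv2.inRange(hsv,(100,150,60),(125,255,255))).items():
    m[:, :130]=0; m[:,400:]=0; m[:130]=0
    r,_=rect(m,.028); print(n,r)
    if n=="red": R=r
a=R[2]; 
th=np.radians(a if abs(a)<30 else a-90); print("yaw deg",np.degrees(th))
m=cv2.inRange(hsv,(14,110,90),(28,255,255)); m[:130]=0; m[:,:190]=0; m[:,300:]=0
n,l,s,c=cv2.connectedComponentsWithStats(cv2.morphologyEx(m,cv2.MORPH_CLOSE,np.ones((3,3))))
X=np.array([np.cos(th),np.sin(th)]);Y=np.array([-X[1],X[0]])
tc=np.array(R[0])
for i in range(1,n):
    if s[i,4]<20: continue
    w=ray("top",c[i],.0485)[:2]; print("disc",s[i],c[i].round(1),w.round(4),"in red frame",((w-tc)@X).round(4),((w-tc)@Y).round(4))
```

```text
red ((0.5420581698417664, 0.2281479686498642), (0.26917794346809387, 0.13108761608600616), 7.769851207733154)
blue ((0.600437343120575, -0.19884607195854187), (0.26869499683380127, 0.1300370991230011), 7.682170391082764)
yaw deg 7.769851207733154
disc [229 168  12  11 102] [234.6 173.2] [0.6549 0.0769] in red frame 0.0914 -0.1651
disc [247 189  12  10  95] [252.4 193.5] [0.5999 0.0269] in red frame 0.0301 -0.2072
disc [255 234  12  11  98] [260.4 238.7] [0.4778 0.0027] in red frame -0.0942 -0.2147
```

Tray sizes come out at 269x131 mm against the stated 270x130, yaw is 7.8°, and the lanes are 62 mm apart, so the measurements hold together. I'll sweep the first offcut now.

```bash
cat >> h.py <<'E'
TH=np.radians(7.75); X=np.array([np.cos(TH),np.sin(TH)]); Y=np.array([-X[1],X[0]]); TC=np.array([.5421,.2281])
Q=[np.cos(TH/2),np.sin(TH/2),0,0]; ZS=.0595   # fingertips at 40.5 mm
def W(x,y,z): return list(TC+x*X+y*Y)+[z]
def sweep(x,y,end=-.058):
    y0=y-.045
    move_ptp(W(x,y0,.14),Q); movel(W(x,y0,ZS),speed=.12); print("down",read_ft_force().round(1) if hasattr(read_ft_force(),'round') else read_ft_force())
    movel(W(x,end-.06,ZS),speed=.08); print("mid",np.round(read_ft_force(),1))
    movel(W(x,end,ZS),speed=.05); print("end",np.round(read_ft_force(),1))
    movel(W(x,end-.02,ZS),speed=.1); movel(W(x,end-.02,.14),speed=.15)
E
python3 - <<'E'
from h import *
move_gripper(0.0,20); print(read_finger_gap())
sweep(-.0942,-.2147)
snap("top","top1"); snap("scene","scene1"); print(read_time_s())
a=cv2.imread("pics/top1.png")[110:310,60:480]; b=cv2.imread("pics/scene1.png")[140:300,140:440]
cv2.imwrite("pics/c1.png",np.vstack([cv2.resize(a,(600,286)),cv2.resize(b,(600,310))]))
E
```

```text
0.00015713099707320388
down [0.5 0.6 0.4]
mid [0.7 0.2 0.1]
end [-0.4 -0.4  0.2]
9.1583
```

View pics/c1.png

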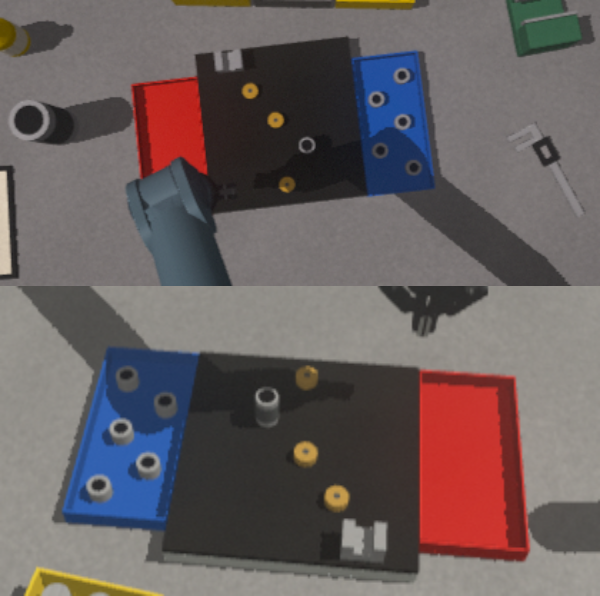

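Disc 3 did not move: it is still at (287,184) in the upper crop, and no push force was felt. The fingers must have passed above or beside it, so I'll check where they are.

Run:
```python
from h import *
p=np.array(read_eef_pos()); print(p,W(-.0942,-.078,.14),read_tcp_rot(),read_finger_gap())
def proj(cam,w):
    c=camera_params(cam); v=np.array(c["camera_from_world"])@np.r_[w,1]; u=np.array(c["K"])@v[:3]; return u[:2]/u[2]
im=snap("scene","s2")[:,:,::-1]
u=proj("scene",p); t=proj("scene",p-[0,0,.019]); print(u,t)
x,y=int(t[0]),int(t[1]); c=cv2.resize(im[y-45:y+45,x-60:x+60],(720,540),interpolation=cv2.INTER_CUBIC)
for q,col in((u,(0,255,0)),(t,(0,0,255))): cv2.circle(c,(int((q[0]-x+60+.5)*6),int((q[1]-y+45+.5)*6)),4,col,-1)
cv2.imwrite("pics/s2c.png",c)
```

```text
[0.45804271 0.13777668 0.13867622] [np.float64(0.4592788050275061), np.float64(0.1381095023720385), 0.14] [ 9.97704874e-01  6.76981712e-02 -1.37748713e-03  2.11502934e-04] -0.00010393330081013887
[349.72911913 165.93123238] [348.67910997 170.8691962 ]
```

View pics/s2c.png

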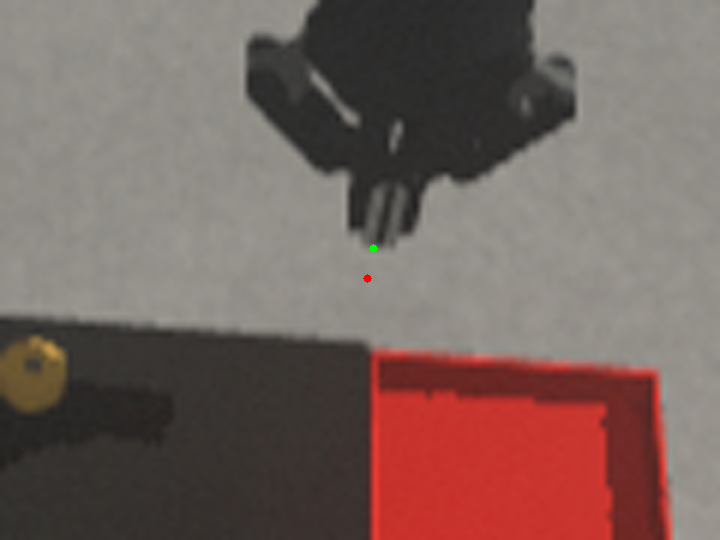

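The fingertips appear at TCP level in the image (crop (380,245) against a predicted (367,278)), so they are about 19 mm shorter or higher than I assumed. That explains passing over the 14 mm disc. I'll touch an empty spot on the board gently to settle the height.

Run:
```python
from h import *
x,y=-.0942,-.115
movel(W(x,y,.14)); movel(W(x,y,ZS),speed=.1); pause(.2); f0=np.array(read_ft_force()); print(f0.round(2),read_eef_pos())
z=ZS
while z>.036:
    z-=.0015; movel(W(x,y,z),speed=.03); f=np.array(read_ft_force())-f0
    print(round(z,4),np.round(read_eef_pos(),4),f.round(1))
    if abs(f[2])>3: break
im=snap("scene","s3")[:,:,::-1]; print(read_time_s())
cv2.imwrite("pics/s3c.png",cv2.resize(im[150:250,260:400],(770,550),interpolation=cv2.INTER_CUBIC))
```

```text
[-0.21  0.2  -0.53] [0.46497362 0.10156651 0.0602245 ]
0.058 [0.4643 0.1013 0.058 ] [ 0.1 -0.8 -0.1]
0.0565 [0.4641 0.1014 0.0563] [0.4 0.1 0.8]
0.055 [0.4641 0.1014 0.0549] [ 0.4 -0.1  1.4]
0.0535 [0.4642 0.1014 0.0534] [ 0.3 -0.8  0.9]
0.052 [0.4642 0.1015 0.0519] [-0.3 -0.1  0.1]
0.0505 [0.4641 0.1014 0.0504] [ 1.1 -0.2  0.6]
0.049 [0.4642 0.1014 0.0489] [ 1.3 -0.2  0.1]
0.0475 [0.4642 0.1014 0.0474] [0.2 0.1 0.3]
0.046 [0.4641 0.1014 0.0459] [-0.3  0.4  1.3]
0.0445 [0.4642 0.1014 0.0444] [ 0.8 -1.   0.5]
0.043 [0.4641 0.1014 0.0429] [ 0.2 -0.3  0. ]
0.0415 [0.4642 0.1014 0.0414] [ 0.1 -0.5  0.5]
0.04 [0.4641 0.1014 0.0399] [ 0.  -0.6  0.7]
0.0385 [0.4641 0.1014 0.0384] [0.3 0.  1. ]
0.037 [0.4642 0.1014 0.0369] [ 0.1 -0.2  1.2]
0.0355 [0.4641 0.1014 0.0354] [ 0.3 -0.3  0.5]
14.8167
```

View pics/s3c.png

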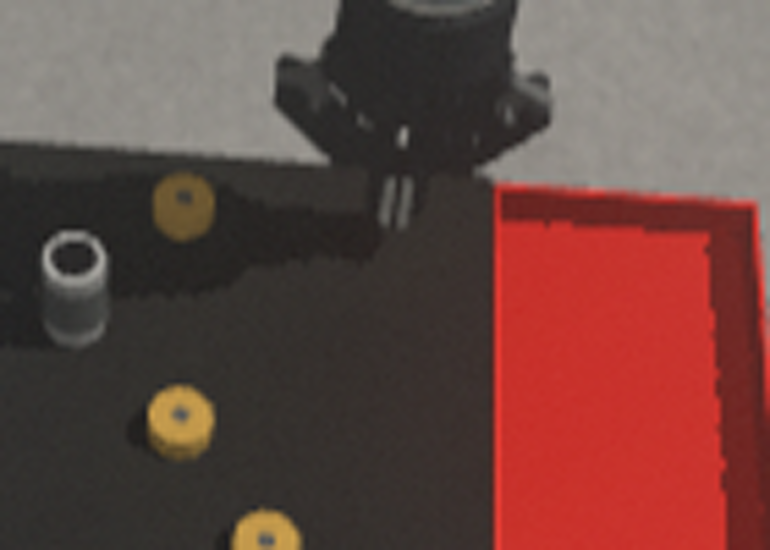

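At TCP z = 35 mm there is still no contact, though the fingertips at (395,225) are close to their shadow. The TCP reading sits near the tips here. I'll keep probing until they touch.

Run:
```python
from h import *
x,y=-.0942,-.115; z=.0355
f0=np.mean([read_ft_force() for _ in range(5)],0)
while z>.012:
    z-=.001; movel(W(x,y,z),speed=.03); f=np.array(read_ft_force())-f0
    if abs(f[2])>2.5:
        pause(.05); f=np.mean([read_ft_force() for _ in range(5)],0)-f0
        if abs(f[2])>2: break
print(round(z,4),np.round(read_eef_pos(),4),f.round(1),read_time_s())
```

```text
0.0205 [0.4644 0.1015 0.021 ] [-0.  -1.1  5.4] 18.6167
```

Contact is at TCP z = 21 mm, so the board top reads 14 mm above the TCP and the tips are 33 mm short of the nominal geometry. I'll use touch as the height reference, and re-touch per lane because the bias may vary with reach.

```bash
cat >> h.py <<'E'
def fz(n=4): return np.mean([read_ft_force() for _ in range(n)],0)
def touch(x,y,z,zmin):
    f0=fz()
    while z>zmin:
        z-=.0015; movel(W(x,y,z),speed=.05); 
        if fz(2)[2]-f0[2]>2.5: break
    print("touch",round(z,4),(fz()-f0).round(1)); return z
def sweep2(x,y,ztouch=None,end=-.058):
    y0=y-.045; move_ptp(W(x,y0,.09),Q)
    if ztouch is None:
        movel(W(x,y0,.034),speed=.15); ztouch=touch(x,y0,.034,.010)
    zs=ztouch+.0045; movel(W(x,y0,zs),speed=.15)
    movel(W(x,end-.05,zs),speed=.09); print("mid",np.round(read_ft_force(),1))
    movel(W(x,end,zs),speed=.05); print("end",np.round(read_ft_force(),1),np.round(read_eef_pos(),4))
    movel(W(x,end-.01,zs),speed=.1); movel(W(x,end-.01,.09),speed=.2)
E
python3 - <<'E'
from h import *
movel(W(-.0942,-.115,.09),speed=.2)
sweep2(-.0942,-.2147,.021)
snap("scene","s4"); print(read_time_s())
cv2.imwrite("pics/s4c.png",cv2.resize(cv2.imread("pics/s4.png")[140:300,180:420],(750,500),interpolation=cv2.INTER_CUBIC))
E
```

```text
mid [ 0.3 -0.8  0.1]
end [ 0.  -0.  -0.3] [0.4566 0.1574 0.0254]
24.0917
```

View pics/s4c.png

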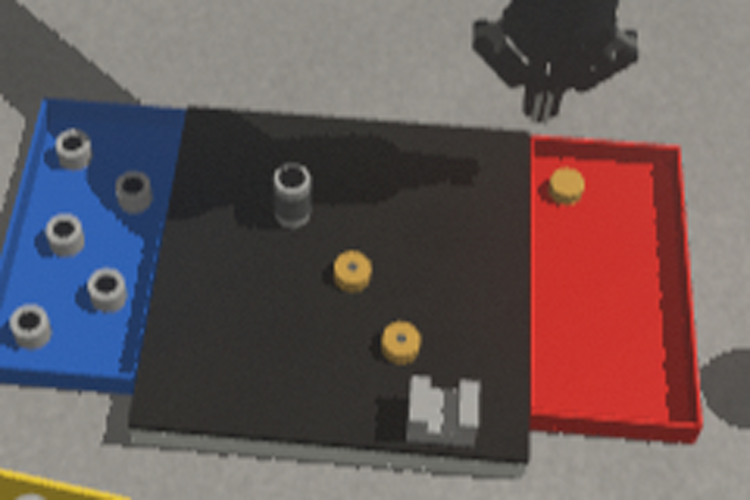

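Disc 3 now lies flat in the red tray at (567,185), and nothing else moved. On to disc 2, re-touching the board first.

Run:
```python
from h import *
sweep2(.0301,-.2072); snap("scene","s5"); print(read_time_s())
cv2.imwrite("pics/s5c.png",cv2.resize(cv2.imread("pics/s5.png")[140:300,180:420],(750,500),interpolation=cv2.INTER_CUBIC))
```

```text
touch 0.0205 [-2.3 -0.1  3.4]
mid [-0.4 -0.6 -0.4]
end [-1.  -0.1  0.2] [0.5798 0.174  0.0249]
31.6833
```

View pics/s5c.png

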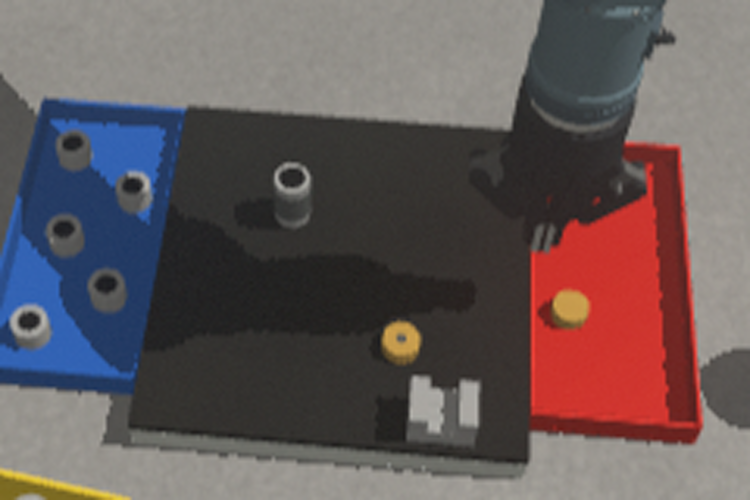

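Disc 2 is in the tray at (570,308), the touch height is unchanged, and the sleeve and V-block are where they were. Disc 1 is next.

Run:
```python
from h import *
sweep2(.0905,-.1651,.0205); movel(W(.06,-.2,.2),speed=.3); movel(W(.0,-.30,.25),speed=.3)
print(np.round(read_ft_force(),1)); snap("scene","s6"); print(read_time_s())
for n in("vblock_center","sleeve_center","tube_center","calliper_center"): print(n,np.round(tip_of("scene",n)[0]["at"],1))
cv2.imwrite("pics/s6c.png",cv2.resize(cv2.imread("pics/s6.png")[130:310,180:450],(750,500),interpolation=cv2.INTER_CUBIC))
```

```text
mid [0.3 0.3 0. ]
end [-0.7  0.6  0. ] [0.6398 0.182  0.0249]
[-0.1  0.7 -0.4]
37.45
vblock_center [324.  271.9]
sleeve_center [273.8 199.4]
tube_center [475.1 247.5]
calliper_center [112.6 171.8]
```

View pics/s6c.png

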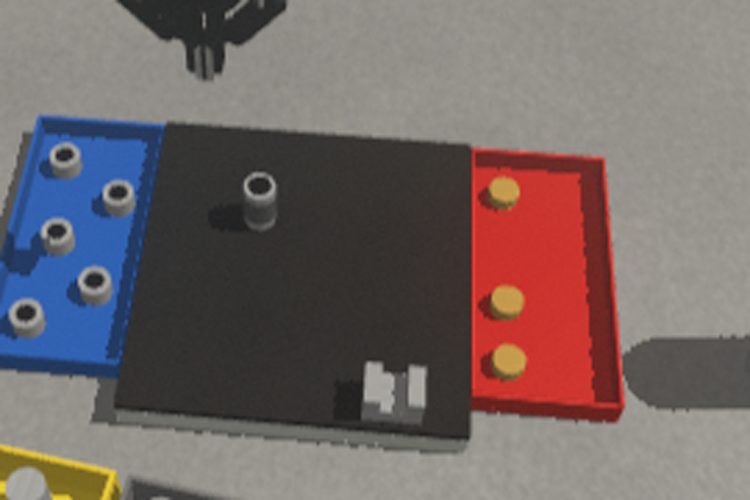

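All three discs lie flat in the red tray at (503,192), (507,301) and (508,361). The sleeve and V-block have not moved, and the arm is clear.

```bash
python3 -c "
from bench import *
pause(.3); print(sign_off())"
```

```text
the job is handed in; nothing more can be done
None
```

All three brass offcuts are in the red tray, the sleeve, V-block, tube and calliper show no visible movement in the last camera check, and the job was handed in at about 38 s of the 54 s limit; the first sweep passed over its disc because the fingertips sat about 33 mm higher than the stated geometry, so I set the height by touching the board.

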